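Hang the slotted plate on the stand's headed stud

TASK

Take the steel plate with the side-opening slot out of the wooden rack and hang it on the headed stud of the small bench stand: slide the slot sideways over the stud, behind its head, then let the plate down until the stud sits in the notch at the slot's end, and let go so that the plate hangs straight and still. The stud is clamped at a height that nobody has measured, so feel for it and keep the contact gentle: no knocking, forcing or dropping. Leave the other plate in the rack and the loose parts on the bench where they are.

Things in the scene. Friction and masses are not known exactly. Their poses are not given: they have to be found in the camera images.
- rack: Fixed wooden block 150 x 85 x 45 mm (x, y, z). Origin: centre of its underside, z up. Two slots, 12.5 (x) x 56.5 (y) x 35 mm deep, at x = -45 and +45 mm, each hold an upright steel plate parallel to the rack's y axis, standing 10 mm above the bench. Either plate may be in either slot. Lift a plate 40 mm to clear.
- slot_plate_tab (a point): The slotted plate: plain steel, 10 mm thick (its x), 215 mm tall (z up), 0.4 to 0.6 kg. This point is the centre of its grip tab, 195 mm above the lower edge, 20 mm below the top; tab 34 mm wide (y), from height 133 to 215 mm. Grasp it across the 10 mm thickness. The slot opens at the -y side.
- slot_plate_mouth (a point): On the slotted plate, in the mouth of the slot: y = -28 mm, height 105 mm (slot's mid-height). Slot 13 mm high, from here to an end wall at y = +6.5. The upper jaw (beak), flat underside at height 111.5, reaches to y = -38; the lower jaw, top at 98.5, only to y = -18 (straight down to height 54). So a stud at y = -28 is under the beak alone: letting the plate down lands the beak on it.
- slot_plate_seat (a point): On the slotted plate: middle of the roof of the notch at the slot's inner end, 121.5 mm above the lower edge (73.5 mm below the grip-tab point), y = 0, mid-thickness; same axes. Notch 13 mm wide (y -6.5 to 6.5), rising 10 mm above the slot's own roof. This point rests on top of the stud when the plate hangs home.
- slot_plate: The slotted plate as a whole; origin in the middle of its lower edge; x through the thickness, y across the width (slot opens to -y), z up; foot 54 mm wide up to height 54 mm. Heights and y of the other entries are from this origin. Hung home it is upright, its y axis along the stand's y axis.
- hole_plate_tab (a point): The other plate: same thickness and height, 54 mm wide, with a plain round hole instead of a slot and no beak. Point at the centre of its grip tab, 195 mm above its lower edge. To be left in the rack.
- stand: Fixed bench stand: base 100 x 100 x 10 mm, upright post 44 mm wide, top at 186 mm, front face at x = 0. Origin: centre of the base's underside, z up. A horizontal stud with a head sticks out of the post's front along -x (towards the robot) at y = 0; see the stud entry.
- post_slot_foot (a point): Point below the middle of the stud's shank, 12 mm in front of the post, 138 mm above the stand's origin, fixed to the stand (its axes). The stud is clamped rigidly with its axis somewhere 3 to 31 mm above this point, not measured: feel for it. Shank 11 mm in diameter, free for 18 mm (stand x -3 to -21) between a 26 mm washer at the post and a 22 mm head 5 mm thick.
- ring_gear: Loose steel ring gear, 112 mm across, 11 mm high, lying flat. Leave alone. Origin at the centre of its underside.
- shaft: Loose stepped steel shaft standing on end, 54 mm diameter, 113 mm tall. Leave alone. Origin at the centre of its underside.
- bearing: Loose ball bearing, 62 mm across, 16 mm high. Leave alone. Origin at the centre of its underside.
- hex_key: Loose hexagon key, 64 x 34 x 7 mm. Leave alone.

How it is judged:
By the outcome, as a careful person would: the job done as asked, in the order asked, and still so for the second after the job is handed in, with the robot touching nothing.
It also fails if it takes over 58 s, if anything falls off the work surface, if the arm or the gripper's body presses on something with over 40 N, if the wrist force passes 120 N, or if a joint passes its speed limit or range.

ROBOT

A 7-joint arm with a two-finger parallel gripper is mounted at the origin on a cart in front of the work surface, level with it; the furniture and walls round the work are solid. World frame = base frame: x ahead of the robot, y to its left, z up, the work surface at z = 0. Lengths are in m, angles in rad, forces in N, time in s.
With the tool pointing down it reaches from about 0.375 to 0.925 m from the base axis. Payload 3.1 kg.
Tool frame: the origin (TCP) lies between the finger pads; the fingertips stand 19 mm ahead of it and the grasp point (between the pads) is the TCP; z points along the fingers, y is the line along which they close (so a half turn about z gives the same grasp; the last joint's range is limited). The gripper opens to 85 mm and grips with 20 to 120 N. Pads are 22 mm wide; open, the fingers measure 114 mm over their backs; the gripper's body (76 mm by 85 mm) begins 54 mm behind the grasp point. The pads swing forward as they close: fully open they stand 13 mm farther back than shut.
Start: joints at [-1.41, 0.383, 0.044, 1.598, -0.018, 1.161, -0.05], TCP at [0.166, 0.628, 0.25] pointing down, gripper open.
Joint ranges: [-2.61, 2.61], [-0.41, 2.15], [-1.48, 1.57], [0, 2.5], [-1.57, 4.71], [0.05, 1.97], [-2.85, 2.85]. Speed limits (rad/s): [2.79, 2.79, 3.14, 3.14, 3.14, 3.14, 3.14].

INTERFACE

Orientations are given as a unit quaternion [x, y, z, w].
In Python, from bench import move_ptp, movel, move_j, move_gripper, pause, inverse_kinematics, read_camera, camera_params, MotionError, sign_off, look_for, tip_of, read_time_s, read_qpos, read_joint_vel, read_effort, read_eef_pos, read_tcp_rot, read_ft_force, read_ft_torque, read_finger_gap, read_grasp_force gives the robot as it stands. Calls block until the motion is done:
- move_ptp(position, orientation): joint-space move of the TCP to a pose.
- movel(position, orientation=None, speed=0.15): straight line of the TCP; orientation=None keeps the orientation; speed is the mean speed in m/s.
- move_j(angles): joint-space move.
- move_gripper(opening, effort=None): finger opening in m; effort is the grip in N (None keeps the last); returns when the fingers have stopped.
- pause(seconds).
- inverse_kinematics(position, orientation): joint angles nearest the present ones, or None.
- read_camera(name): name is "scene" or "top" or "wrist"; returns the picture (400x640x3 uint8, red, green, blue); there is no depth.
- camera_params(name): a dict with "K" (3x3 intrinsics, pixels), "camera_from_world" (4x4, takes a point from world to camera coordinates). Camera axes: x right, y down, z forward; pixel columns grow to the right and rows downward; lengths in m; the calibration is good to about 2 mm. A picture is of the moment at which its call begins: read the wrist's pose just before it. camera_params takes no time and is no camera call; for the wrist camera it gives the pose at the moment of the call.
A pose or a line that the arm cannot do raises MotionError and nothing moves.
- sign_off(): hands the job in; it is judged then, once.
Trained networks look in the newest picture that a camera, given by its name, has taken for a name from the list of things; names that differ only in an ending like _2 or _b are one class to them, and where a whole thing is asked for, a point or a joint stands for the part that bears it (a point fixed in the world has none). Each returns a list of dicts, best first, with "confidence" (0 to 1); they miss things now and then, are a little off and sometimes report something else, mostly with a low value. They report only what shows in the picture. A call takes as long as a camera call.
- look_for(camera, name): "at" ([column, row] in pixels, amid what is visible of it).
- tip_of(camera, name): "at" ([column, row] in pixels: a listed point, or the origin of a listed thing).
Readings, each from a call of its own:
- read_time_s(): time.
- read_qpos(): joint angles.
- read_joint_vel(): joint speeds.
- read_effort(): joint torques, N m.
- read_eef_pos(): TCP position.
- read_tcp_rot(): TCP orientation.
- read_ft_force(): force on the tool from outside, world axes, zero at the start.
- read_ft_torque(): the same for the moment, N m.
- read_finger_gap(): finger opening in m.
- read_grasp_force(): force on a finger pad.
Only numpy, scipy, OpenCV 4.12 (cv2) and the standard library are available. Lean on these libraries where they do the work, as an engineer would, in place of code of your own. Each camera call takes 0.05 s, during which the arm holds its last target. There are 200 camera calls.

## Working session

There is one attempt and no reset: what is moved stays moved. The work goes in short steps, each a Python script; the robot and the scene stay as the last script left them, time stands still between calls to the robot, and variables do not carry over. Pictures are saved under pics/ and viewed, at most 10 in all, crops included, and the job is handed in when it is done.

```bash
ls; mkdir -p pics
cat > h.py <<'E'
import numpy as np, cv2
from bench import *
from scipy.spatial.transform import Rotation as R
def ray(cam,uv,P=None):
    P=P or camera_params(cam);K=np.array(P["K"]);T=np.array(P["camera_from_world"])
    d=T[:3,:3].T@np.linalg.inv(K)@np.array([uv[0],uv[1],1.]);o=-T[:3,:3].T@T[:3,3]
    return o,d/np.linalg.norm(d)
def at_z(cam,uv,z,P=None):
    o,d=ray(cam,uv,P);return o+d*(z-o[2])/d[2]
def tri(rays):
    A=np.zeros((3,3));b=np.zeros(3)
    for o,d in rays:
        M=np.eye(3)-np.outer(d,d);A+=M;b+=M@o
    x=np.linalg.solve(A,b)
    return x,[np.linalg.norm((np.eye(3)-np.outer(d,d))@(x-o)) for o,d in rays]
def proj(cam,p):
    P=camera_params(cam);q=np.array(P["K"])@(np.array(P["camera_from_world"])@np.append(p,1))[:3];return q[:2]/q[2]
def save(cam,name):
    im=read_camera(cam);cv2.imwrite("pics/"+name,im[:,:,::-1]);return im
E
python3 - <<'E'
from h import *
N=["rack","slot_plate_tab","slot_plate_mouth","slot_plate_seat","slot_plate","hole_plate_tab","stand","post_slot_foot","ring_gear","shaft","bearing","hex_key"]
np.set_printoptions(precision=3,suppress=True)
r={}
for c in("scene","top"):
    save(c,c+"1.png")
    o,d=ray(c,[320,200]);print(c,o,d)
    for n in N:
        L=tip_of(c,n);r[c,n]=L
        print(c,n,[(np.round(l["at"],1).tolist(),round(l["confidence"],2)) for l in L[:3]])
for n in N:
    if r["scene",n] and r["top",n]:
        print(n,*tri([ray(c,r[c,n][0]["at"]) for c in("scene","top")]))
print(read_time_s(),read_eef_pos(),read_tcp_rot(),read_ft_force())
a=cv2.imread("pics/scene1.png");b=cv2.imread("pics/top1.png")
cv2.imwrite("pics/both1.png",cv2.resize(np.vstack([a,b]),(480,600)))
E
```

```text
pics
scene [1.341 0.792 0.687] [-0.643 -0.647 -0.409]
scene rack [([379.9, 291.7], 0.65)]
scene slot_plate_tab [([400.9, 207.9], 0.61)]
scene slot_plate_mouth []
scene slot_plate_seat []
scene slot_plate [([398.0, 279.8], 0.91), ([365.1, 242.0], 0.29)]
scene hole_plate_tab [([370.1, 216.4], 0.92)]
scene stand [([271.9, 241.2], 0.88)]
scene post_slot_foot [([278.7, 196.8], 0.79)]
scene ring_gear [([366.7, 241.7], 0.63)]
scene shaft []
scene bearing [([400.0, 237.5], 0.61), ([289.9, 221.3], 0.59)]
scene hex_key []
top [ 0.406 -0.081  1.306] [ 0.088  0.001 -0.996]
top rack [([225.6, 197.2], 0.8), ([381.5, 239.4], 0.71), ([212.7, 171.7], 0.36)]
top slot_plate_tab [([205.2, 208.7], 0.49)]
top slot_plate_mouth [([224.3, 215.1], 0.72)]
top slot_plate_seat [([212.0, 210.4], 0.66)]
top slot_plate [([223.6, 213.9], 0.62)]
top hole_plate_tab [([211.4, 170.6], 0.58)]
top stand [([352.8, 191.7], 0.92), ([236.8, 262.2], 0.41)]
top post_slot_foot [([359.3, 187.5], 0.7)]
top ring_gear []
top shaft [([426.0, 157.6], 0.55), ([224.9, 215.5], 0.41)]
top bearing [([383.3, 238.0], 0.89), ([211.3, 214.1], 
[... 181 characters left out ...]
565)]
slot_plate_tab [0.477 0.178 0.205] [np.float64(0.00029069949137380005), np.float64(0.00029069949137385106)]
slot_plate [0.472 0.179 0.015] [np.float64(0.0071633058032678385), np.float64(0.00716330580326783)]
hole_plate_tab [0.564 0.166 0.207] [np.float64(0.0016346657513715685), np.float64(0.0016346657513714407)]
stand [ 0.552 -0.172  0.001] [np.float64(0.008741639778862052), np.float64(0.008741639778862244)]
post_slot_foot [ 0.54  -0.172  0.133] [np.float64(0.0017228263438120186), np.float64(0.0017228263438118948)]
bearing [ 0.34  -0.109  0.01 ] [np.float64(0.16189532663611939), np.float64(0.1618953266361195)]
1.3 [0.166 0.628 0.25 ] [ 0.129  0.992  0.    -0.   ] [ 0.441 -0.093  0.448]
```

View pics/scene1.png

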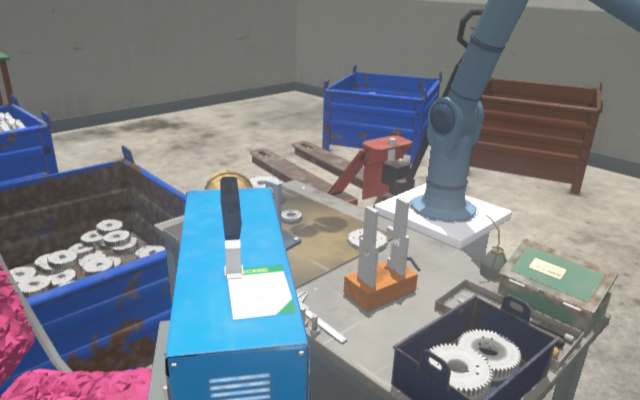

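View pics/top1.png

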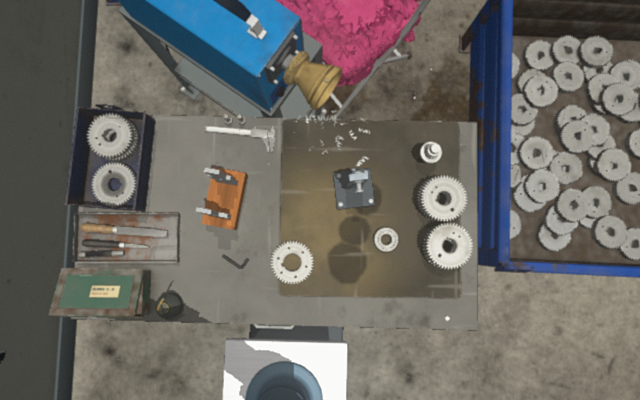

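Both views show the orange rack, at (225,197) in the top view. Its upright plates are at about (212,212) and (222,172), and the stand is at (353,190). The nets take the near plate, around (0.477, 0.178), to be the slotted one. I'll check this and the yaws with a wrist view above the plates.

```bash
cat >> h.py <<'E'
def down(th): # tool z down, tool y along world angle th
    a=(th+np.pi/2)/2
    return [np.cos(a),np.sin(a),0.,0.]
np.set_printoptions(precision=4,suppress=True)
E
python3 - <<'E'
from h import *
for n,uv,z in [("tab",[205.2,208.7],.205),("mouth",[224.3,215.1],.115),("seat",[212,210.4],.1315),("holetab",[211.4,170.6],.205),("foot",[359.3,187.5],.138),("stand",[352.8,191.7],0)]:
    print(n,at_z("top",uv,z))
print(R.from_quat(down(-.14)).as_matrix()[:,1])
for th in(-.14,-.14+np.pi):
    print(th,inverse_kinematics([.477,.178,.205],down(th)),inverse_kinematics([.54,-.172,.23],down(th+.2)))
b=cv2.imread("pics/top1.png")
cv2.imwrite("pics/crop1.png",np.hstack([cv2.resize(b[150:240,190:260],None,fx=6,fy=6,interpolation=2),cv2.resize(b[150:240,325:385],None,fx=6,fy=6,interpolation=2)]))
P=camera_params("wrist");T=np.linalg.inv(np.array(P["camera_from_world"]))
Rt=R.from_quat(read_tcp_rot()).as_matrix();print("cam in tool",Rt.T@(T[:3,3]-np.array(read_eef_pos())),"\n",Rt.T@T[:3,:3],P["K"])
E
```

```text
tab [0.4768 0.1776 0.205 ]
mouth [0.4682 0.1515 0.115 ]
seat [0.4778 0.1783 0.1315]
holetab [0.5635 0.1674 0.205 ]
foot [ 0.541  -0.1728  0.138 ]
stand [ 0.5453 -0.1666  0.    ]
[ 0.9902 -0.1395  0.    ]
-0.14 [-0.9674  0.1796  0.5839  2.0005 -0.1178  0.9939 -0.4666] [-0.7288  0.5182  1.2491  1.8612 -0.538   1.1606  0.7693]
3.001592653589793 [-0.6675  0.1656  0.2506  1.9879 -0.0488  0.9938  2.608 ] [-0.7787  0.6451  1.3852  1.8623 -0.6782  1.2282 -2.2559]
cam in tool [ 0.0744 -0.     -0.1234] 
 [[ 0.0008 -0.9566 -0.2915]
 [ 1.      0.0008  0.0004]
 [-0.0001 -0.2915  0.9566]] [[284.0689   0.     320.3118]
 [  0.     284.0689 207.1653]
 [  0.       0.       1.    ]]
```

View pics/crop1.png

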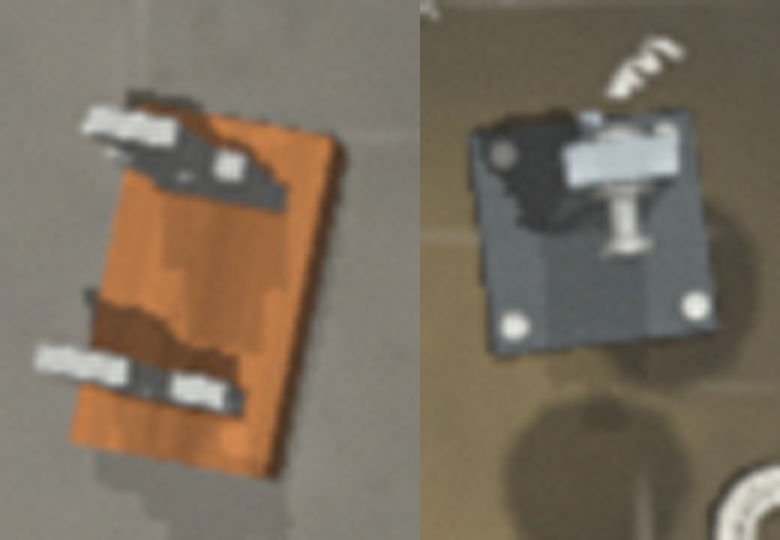

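The crop shows the near plate's beak pointing right (world -y), so it is the slotted plate. Rack yaw is about -0.185 and stand yaw about +0.105. I'll move above the plate and refine from there.

Run:
```python
from h import *
move_ptp([.477,.178,.33],down(-.185))
print(read_time_s(),read_eef_pos(),read_ft_force())
P=camera_params("wrist")
im=save("wrist","w1.png")
for n,z in [("slot_plate_tab",.205),("slot_plate_mouth",.115),("slot_plate_seat",.1315),("hole_plate_tab",.205),("slot_plate",.01),("rack",0)]:
    for l in tip_of("wrist",n)[:2]: print(n,l["at"],round(l["confidence"],2),at_z("wrist",l["at"],z,P))
```

```text
3.2917 [0.4764 0.18   0.3297] [ 0.5086  1.0724 -0.9475]
slot_plate_tab [311.6, 212.8] 0.59 [0.4673 0.1749 0.205 ]
slot_plate_tab [316.4, 172.7] 0.21 [0.4784 0.2106 0.205 ]
slot_plate_mouth [318.0, 204.6] 0.64 [0.469  0.1556 0.115 ]
slot_plate_seat [320.5, 190.7] 0.97 [0.4759 0.1764 0.1315]
slot_plate_seat [412.6, 207.2] 0.36 [0.5796 0.1371 0.1315]
hole_plate_tab [413.3, 206.2] 0.71 [0.5597 0.1644 0.205 ]
slot_plate [317.0, 169.8] 0.74 [0.4713 0.1816 0.01  ]
rack [344.2, 172.7] 0.6 [0.5131 0.1675 0.    ]
```

View pics/w1.png

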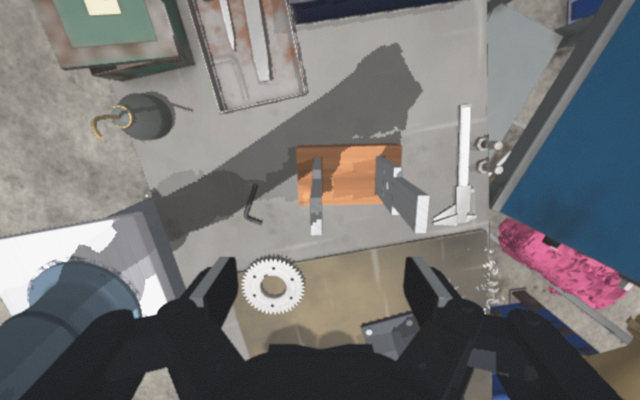

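The wrist view shows the rack at (350,175), well aligned with the tool axes. The slotted plate is edge-on at column ~317 and the hole plate's top is at (421,212). I'll check a crop for the top edge.

Run:
```python
from h import *
b=cv2.imread("pics/w1.png")
cv2.imwrite("pics/crop2.png",cv2.resize(b[140:245,290:440],None,fx=5,fy=5,interpolation=2))
for uv in([316,220],[316,235],[316,205],[421,212]): print(uv,at_z("wrist",uv,.225))
for p in([.477,.178,.225],[.477,.178,.205]): print(proj("wrist",p))
```

```text
[316, 220] [0.472  0.1724 0.225 ]
[316, 235] [0.4695 0.1589 0.225 ]
[316, 205] [0.4745 0.1855 0.225 ]
[421, 212] [0.5606 0.1633 0.225 ]
[320.5256 212.894 ]
[320.5032 206.0923]
```

View pics/crop2.png

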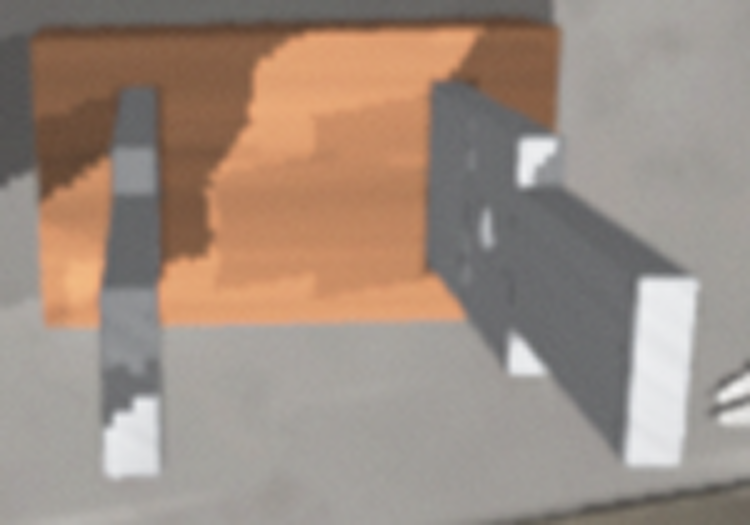

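Run:
```python
from h import *
print(read_eef_pos())
q=down(-.18)
move_gripper(.05,20)
movel([.474,.1765,.205],q)
print(read_time_s(),read_eef_pos(),read_tcp_rot(),q,read_ft_force())
move_gripper(0,20); pause(.2)
print(read_time_s(),read_finger_gap(),read_grasp_force(),read_ft_force(),read_ft_torque(),read_eef_pos())
```

```text
[0.4769 0.1783 0.3299]
5.0667 [0.4748 0.1768 0.2059] [0.7678 0.6407 0.0009 0.0002] [np.float64(0.7677986628751785), np.float64(0.6406911996329339), 0.0, 0.0] [0.3265 0.8527 0.818 ]
5.7 0.0098152519198236 20.399551391601562 [-1.0976  0.359   5.6601] [0.0651 0.7123 0.0316] [0.4739 0.177  0.2058]
```

Run:
```python
from h import *
q=down(-.18)
move_gripper(0,110); pause(.1)
print(read_grasp_force(),read_ft_force())
movel([.474,.1765,.212],q,speed=.04); pause(.1); print(read_time_s(),read_ft_force(),read_ft_torque())
movel([.474,.1765,.29],q,speed=.12); pause(.2)
print(read_time_s(),read_eef_pos(),read_ft_force(),read_ft_torque(),read_finger_gap())
P=camera_params("wrist");save("wrist","w2.png")
```

```text
107.96185970306396 [-2.0298  0.1544  5.2453]
6.4417 [ 0.0573  0.9385 -4.1625] [ 0.0101  0.1433 -0.007 ]
7.4417 [0.4733 0.1762 0.2889] [-0.0312  0.1544 -4.5139] [-0.0127  0.006   0.0092] 0.008560896030465535
```

View pics/w2.png

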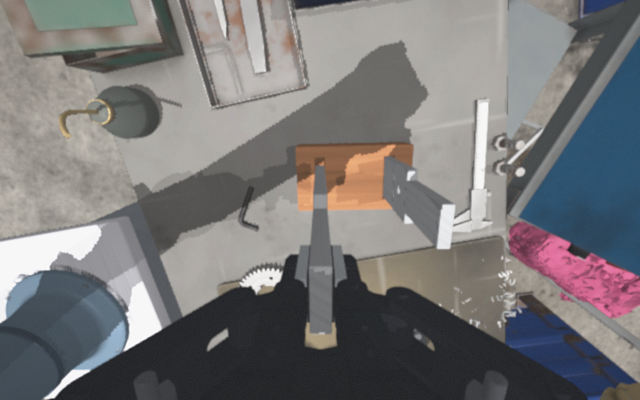

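The plate is held straight (4.5 N). Next I'll carry it to a viewing pose beside the stand.

Run:
```python
from h import *
print("base",at_z("top",[353.7,188.5],.01))
q=down(.105)
move_ptp([.445,-.1225,.31],q); pause(.3)
print(read_time_s(),read_qpos(),read_eef_pos(),read_ft_force(),read_ft_torque())
P=camera_params("wrist");save("wrist","w3.png")
for n,z in [("post_slot_foot",.138),("stand",0.)]:
    for l in tip_of("wrist",n)[:2]: print(n,l["at"],round(l["confidence"],2),at_z("wrist",l["at"],z,P))
T=np.array(P["camera_from_world"]);np.save("w3.npy",T)
print(proj("wrist",[.541,-.1728,.138]),proj("wrist",[.541,-.1728,.16]))
```

```text
base [ 0.5528 -0.1681  0.01  ]
8.9417 [-0.8026 -0.1233  0.9332  1.9919  0.1059  1.2253  0.198 ] [ 0.4453 -0.1215  0.3099] [ 0.1597 -0.0369 -4.3903] [-0.0011 -0.0142 -0.0261]
post_slot_foot [401.9, 239.1] 0.67 [ 0.5423 -0.1646  0.138 ]
stand [384.5, 207.3] 0.65 [ 0.5533 -0.1682  0.    ]
[399.7295 245.0384] [405.289  253.7394]
```

View pics/w3.png

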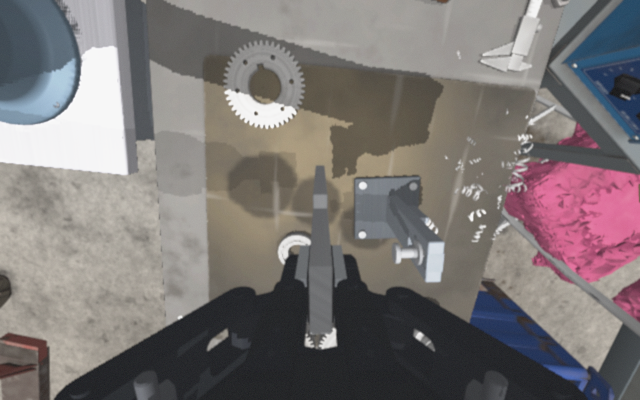

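The stand is at (388,207) and the stud at (405,255), right of the plate. I'll zoom in.

```bash
python3 - <<'E'
from h import *
b=cv2.imread("pics/w3.png")
cv2.imwrite("pics/crop3.png",cv2.resize(b[165:290,345:455],None,fx=6,fy=6,interpolation=2)[:, :])
E
python3 - <<'E'
import cv2
b=cv2.imread("pics/crop3.png");cv2.imwrite("pics/crop3.png",cv2.resize(b,None,fx=.79,fy=.79))
E
```

```text
(no output)
```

View pics/crop3.png

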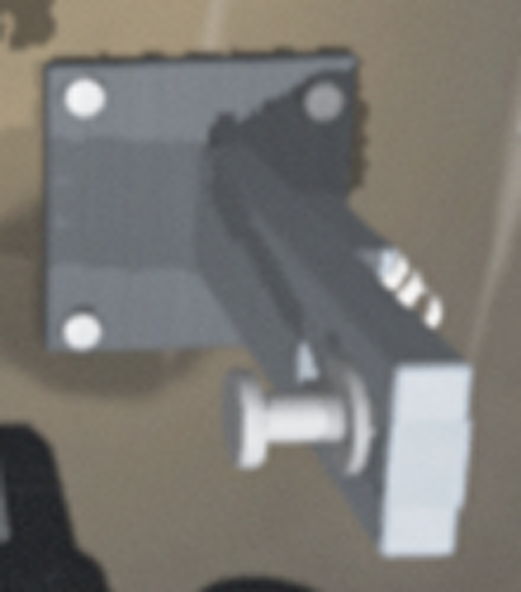

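The zoomed crop gives the post-top front edge at crop (393,367)–(382,553). The base corners are at (47,65), (355,57) and (47,347), and the shank runs (265,418)–(340,415).

Run:
```python
from h import *
P=dict(camera_params("wrist"));P["camera_from_world"]=np.load("w3.npy")
f=lambda u,v,z: at_z("wrist",[u/4.74+345,v/4.74+165],z,P)
a,b=f(393,367,.186),f(382,553,.186);c,d,e=f(47,65,.01),f(355,57,.01),f(47,347,.01)
print(a,b,"front len",np.linalg.norm(a-b),"yaw",np.arctan2(-(a-b)[0],(a-b)[1]),"mid",(a+b)/2)
print(c,d,e,np.linalg.norm(c-d),np.arctan2((d-c)[1],(d-c)[0]),np.linalg.norm(c-e),np.arctan2(-(c-e)[0],(c-e)[1]),"ctr",(d+e)/2)
for z in(.145,.155,.165):print(z,"shank mid",f(302,416,z))
h1,h2=f(467,367,.186),f(455,553,.186);print(h1,h2,np.arctan2((h1-a)[1],(h1-a)[0]))
```

```text
[ 0.5504 -0.1463  0.186 ] [ 0.5573 -0.188   0.186 ] front len 0.042259457907947114 yaw 0.16383194414632904 mid [ 0.5538 -0.1672  0.186 ]
[ 0.4983 -0.1256  0.01  ] [ 0.5955 -0.1125  0.01  ] [ 0.5123 -0.2219  0.01  ] 0.09802105975396692 0.13421291573253558 0.09734442278313638 0.143368812571324 ctr [ 0.5539 -0.1672  0.01  ]
0.145 shank mid [ 0.5505 -0.1773  0.145 ]
0.155 shank mid [ 0.5466 -0.1728  0.155 ]
0.165 shank mid [ 0.5427 -0.1683  0.165 ]
[ 0.5651 -0.1447  0.186 ] [ 0.5724 -0.1864  0.186 ] 0.10782518845461325
```

```bash
cat >> h.py <<'E'
YAW=.13;O=np.array([.5536,-.1676,0.]);Q=down(YAW)
def S(x,y,z): return (O+R.from_euler("z",YAW).apply([x,y,z])).tolist()
def inS(v): return R.from_euler("z",-YAW).apply(v)
def state(): return read_time_s(),inS(np.array(read_eef_pos())-O),inS(read_ft_force()),inS(read_ft_torque())
E
python3 - <<'E'
from h import *
movel(S(-.06,.075,.28),Q,speed=.12)
movel(S(-.012,.065,.272),Q,speed=.12);pause(.2);print(*state())
movel(S(-.012,.029,.272),Q,speed=.05);pause(.3);print(*state())
f0=state()[2];z=.272
while z>.228:
    z-=.001;movel(S(-.012,.029,z),Q,speed=.015)
    t,p,f,m=state();d=f-f0
    if round(z*1000)%4==0: print(round(z,4),t,p,d)
    if np.abs(d).max()>1.5: break
print(round(z,4),t,p,d,m);pause(.3);print(*state())
E
```

```text
10.4583 [-0.0128  0.065   0.2722] [-1.1609  0.2094 -4.1415] [ 0.0136  0.0098 -0.0729]
11.625 [-0.0119  0.0294  0.272 ] [-0.2616  0.3844 -4.737 ] [-0.0341  0.0069 -0.0139]
0.271 11.875 [-0.0121  0.0291  0.2709] [ 0.8172 -1.7639  1.1268] [-0.0576 -0.0347 -0.0082]
12.175 [-0.012  0.029  0.271] [-0.5359  0.522  -3.9097] [-0.0002 -0.0248  0.0172]
```

```bash
cat >> h.py <<'E'
def force(n=4):
    v=[]
    for _ in range(n): pause(.02);v.append(inS(read_ft_force()))
    return np.mean(v,0)
E
python3 - <<'E'
from h import *
f0=force(10);z=.271;print(f0,read_time_s())
while z>.228:
    z-=.001;movel(S(-.012,.029,z),Q,speed=.02)
    d=force()-f0
    if round(z*1000)%3==0: print(round(z,4),d)
    if d[2]>2 or np.abs(d[:2]).max()>3: break
print(round(z,4),d,*state());pause(.3);print(force()-f0,*state())
E
```

```text
[ 0.3592  0.2186 -3.9886] 12.3417
0.27 [-0.5256 -0.3837 -0.1803]
0.267 [ 0.0004 -0.0967 -0.1561]
0.264 [-0.3402 -0.0654  0.2749]
0.261 [-0.8851 -0.2448  0.1142]
0.258 [-0.2338 -0.3385 -0.1823]
0.255 [-0.0279 -0.503   0.1888]
0.252 [-0.4914 -0.4555  0.1695]
0.251 [-1.4879  1.0644  7.161 ] 18.675 [-0.0117  0.0289  0.2518] [-0.8751  1.9658  3.6298] [ 0.2198  0.4854 -0.0434]
[-2.348   1.4592  9.8426] 19.0417 [-0.0117  0.0289  0.2517] [-1.605   1.5124  5.3853] [ 0.2683  0.6471 -0.0269]
```

Run:
```python
from h import *
z=.2528;movel(S(-.012,.029,z),Q,speed=.02);pause(.2)
f0=force(10);print(f0,*state());y=.029
while y>-.006:
    y-=.002 if y>.004 else .0007
    movel(S(-.012,y,z),Q,speed=.02)
    d=force()-f0
    if d[2]>2: z+=.0003
    if d[2]<-2: z-=.0003
    print(round(y,4),round(z,4),d)
    if d[1]>2.5 or np.abs(d).max()>5: break
print(*state())
```

```text
[-0.1745 -0.1645 -4.0135] 19.6583 [-0.0123  0.0291  0.2524] [ 0.519   0.7018 -4.6074] [-0.0185  0.02    0.0435]
0.027 0.2528 [ 0.3882 -0.1686  0.0042]
0.025 0.2528 [-0.3693  0.2571 -0.1328]
0.023 0.2528 [0.0794 0.1243 0.0063]
0.021 0.2528 [ 0.135  -0.2119 -0.1549]
0.019 0.2528 [-0.0918  0.175   0.2268]
0.017 0.2528 [-0.0595  0.1923 -0.0426]
0.015 0.2528 [ 0.1459  0.1758 -0.8468]
0.013 0.2528 [ 0.3345  0.2404 -0.075 ]
0.011 0.2528 [ 0.2422  0.1809 -0.139 ]
0.009 0.2528 [0.3094 0.2399 0.0005]
0.007 0.2528 [ 0.262  -0.1635 -0.0389]
0.005 0.2528 [ 0.4497  0.2682 -0.5422]
0.003 0.2528 [ 0.6262 -0.0746 -0.0542]
0.0023 0.2528 [0.2039 0.4546 0.0335]
0.0016 0.2528 [ 0.3694 -0.0554  0.1631]
0.0009 0.2528 [0.327  0.1948 0.2935]
0.0002 0.2528 [-0.1023  0.148   0.5064]
-0.0005 0.2528 [-0.1422 -0.0798 -0.0006]
-0.0012 0.2528 [-0.282  -0.0372  0.1553]
-0.0019 0.2528 [-0.2545  1.4587  0.7173]
-0.0026 0.2528 [-0.0379  2.8885  0.8847]
26.3083 [-0.0119 -0.0018  0.2527] [ 0.1676  3.018  -3.2805] [ 0.8945  0.1246 -0.0026]
```

The slot slid over the stud and the end wall was felt at y ≈ -1.6 mm. I'll back off 1 mm and lower the plate.

Run:
```python
from h import *
y=-.0006;z=.2528
movel(S(-.012,y,z),Q,speed=.01);pause(.15);f0=force(10);print(f0,*state())
while z>.236:
    z-=.001 if z>.2445 else .0004
    movel(S(-.012,y,z),Q,speed=.02)
    d=force()-f0
    if abs(d[1])>1.5: y+=np.sign(d[1])*.0003
    print(round(z,4),round(y,4),d)
    if d[2]>3 or np.abs(d[:2]).max()>5: break
print(*state())
```

```text
[ 0.0382  0.2152 -4.1531] 26.975 [-0.0121 -0.0011  0.2529] [-0.3496 -0.4531 -5.1838] [ 0.0174 -0.0436 -0.025 ]
0.2518 -0.0006 [-0.4114 -0.3922 -0.2823]
0.2508 -0.0006 [-0.2308 -0.5369  0.1416]
0.2498 -0.0006 [ 0.5181 -0.1342  0.2476]
0.2488 -0.0006 [-0.2248 -0.3656 -0.0473]
0.2478 -0.0006 [-0.0163 -0.1684  0.6943]
0.2468 -0.0006 [-0.3985  0.221  -0.0791]
0.2458 -0.0006 [-0.3971  0.128   0.4487]
0.2448 -0.0006 [-0.2277 -0.1587  0.0851]
0.2438 -0.0006 [ 0.0249 -0.2551 -0.0189]
0.2434 -0.0006 [-0.0367 -0.609  -0.0004]
0.243 -0.0006 [ 0.2261 -0.7602 -0.3082]
0.2426 -0.0006 [ 0.1544 -0.2693  0.1657]
0.2422 -0.0006 [-0.0877  0.0536 -0.1009]
0.2418 -0.0006 [-0.4016  0.0897  2.1334]
0.2414 -0.0006 [-1.5441  0.6979  6.0971]
31.725 [-0.0119 -0.0007  0.2419] [-0.9444  0.8932  2.0855] [0.2925 0.464  0.0049]
```

Seated after exactly 10 mm. I'll release gently.

Run:
```python
from h import *
movel(S(-.012,-.0006,.2416),Q,speed=.01);pause(.2);print(force(8))
move_gripper(0,20);pause(.2);print(force(8))
move_gripper(.012,20);pause(.15);move_gripper(.018,20);pause(.3);print(force(8),read_finger_gap(),read_grasp_force())
move_gripper(.04,20);pause(.4);print(*state())
P=camera_params("wrist");save("wrist","w4.png")
for n in("slot_plate_tab",):
    for l in tip_of("wrist",n)[:1]: print(n,l["at"],l["confidence"],proj("wrist",S(-.012,-.0006,.2416)))
```

```text
[-2.0973  0.9348  3.4452]
[-2.1359  0.7711  5.102 ]
[ 0.0081 -0.0711  0.0039] 0.017976330595860814 0.0
34.6333 [-0.012  -0.0006  0.2416] [ 0.241  -1.2134  0.3298] [-0.0661 -0.0708  0.0016]
slot_plate_tab [320.1, 279.2] 0.98 [320.4516 278.5607]
```

View pics/w4.png

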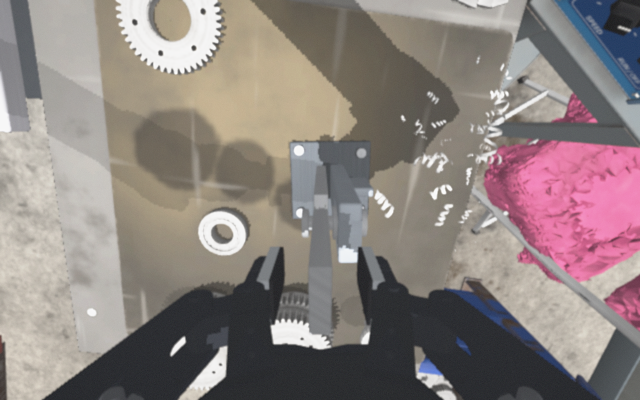

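The plate hangs free at column 320 between the open fingers, in line with the stand. Retract upward, check once, and hand in.

Run:
```python
from h import *
movel(S(-.012,-.0006,.29),Q,speed=.06)
movel(S(-.06,.05,.38),Q,speed=.12);pause(1.)
print(*state())
rs=[]
for c in("top","wrist"):
    save(c,c+"5.png")
    l=tip_of(c,"slot_plate_tab")[:1];print(c,[x["at"] for x in l],proj(c,S(-.012,-.0006,.2416)))
a=cv2.imread("pics/top5.png")[130:250,190:400];b=cv2.imread("pics/wrist5.png")
cv2.imwrite("pics/fin.png",np.vstack([cv2.resize(a,(480,274),interpolation=2),cv2.resize(b,(480,300))]))
```

```text
37.7917 [-0.06  0.05  0.38] [ 0.1461 -0.5981 -0.9727] [-0.0287 -0.0002 -0.0278]
top [] [361.7474 181.7368]
wrist [[363.8, 249.5]] [367.8077 250.019 ]
```

View pics/fin.png

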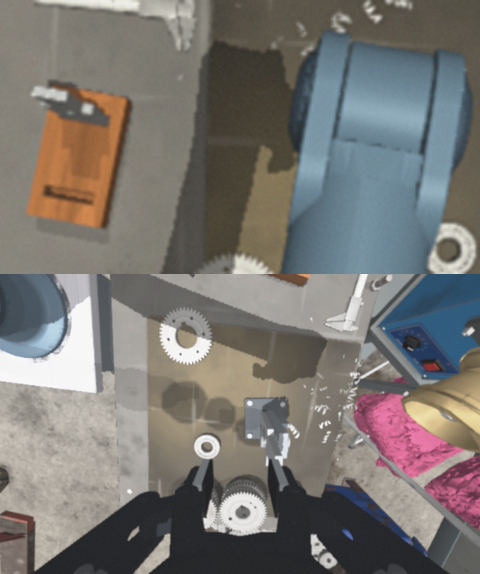

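The plate hangs on the stud in front of the post at (275,445). The other plate is still in the rack, and the gripper is clear.

```bash
python3 -c "
from bench import *
print(sign_off(),read_time_s())"
```

```text
the job is handed in; nothing more can be done
the job is handed in; nothing more can be done
```

The slotted plate hangs in its notch on the stud and the gripper is clear of it. The stud axis was felt at about 0.163 m, with a peak measured contact of about 10 N. The other plate is still in the rack, the loose parts were not touched, and the job was handed in at about 38 s.

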